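Fit the griddle's heat control, lock it with the cam and set its dial to the marker

ROBOT

A 6-joint arm with a two-finger parallel gripper is mounted at the origin on a cart in front of the work surface, level with it; the furniture and walls round the work are solid. World frame = base frame: x ahead of the robot, y to its left, z up, the work surface at z = 0. Lengths are in m, angles in rad, forces in N, time in s.
With the tool pointing down it reaches from about 0.3 to 0.775 m from the base axis. Payload 14.6 kg.
Tool frame: the origin (TCP) lies between the finger pads; the fingertips stand 14 mm ahead of it and the grasp point (between the pads) lies 5 mm behind it; z points along the fingers, y is the line along which they close (so a half turn about z gives the same grasp; the last joint's range is limited). The gripper opens to 94 mm and grips with 3 to 60 N. Pads are 16 mm wide; open, the fingers measure 119 mm over their backs; the gripper's body (75 mm by 177 mm) begins 78 mm behind the grasp point.
Start: joints at [-1.17, 0.3, 1.521, -0, 1.321, -0.067], TCP at [0.248, -0.491, 0.219] pointing down, gripper open.
Joint ranges: [-3.03, 3.03], [-0.79, 2.21], [0.23, 2.52], [-1.04, 4.18], [0, 3.07], [-2.55, 2.55]. Speed limits (rad/s): [2.22, 2.22, 2.57, 3.14, 3.14, 3.14].

INTERFACE

Orientations are given as [roll, pitch, yaw] about the fixed x, y, z axes, in that order (R = Rz(yaw) Ry(pitch) Rx(roll)).
In Python, from station import ctrl gives the robot as it stands. The module is installed in compiled form; this text tells all that it offers.
- The arm moves only by the tool move_arm, never from a script. Its argument "targets" is a list of rows, each a list of 7 numbers: the opening, from -1 (shut) to 1 (fully open), then the shift along the tool's x, y, z in units of 50 mm (1.0 is 50 mm), then the turn, a rotation vector about the tool's x, y, z in rad. A call has 1 to 12 rows; each row is the pose to reach, as a shift and turn from the pose commanded when the call began, along the tool's axes at that moment; what a row does not reach only later rows make up. A row lasts 1/10 s, in which the tool goes at most 50 mm and 8.59 degrees, less where a joint would pass 70% of its speed; a pose out of reach is approached as far as the arm can. A call with a gripper value outside its range is refused whole. The fingers move at their own pace and stop on an object; "grip_force" is the grip in N (left out, the last holds). Time passes only in rows, so rows that repeat a pose let the fingers close. It gives the time, the measured TCP pose, the force, the opening and the grip force at its end, in the units of the state.
- ctrl.get_obs(): the state, without advancing time (a new reading comes with each control period).
- ctrl.camera(name): name is "side" or "top"; returns (picture, depth): 400x640x3 uint8, red, green, blue; 400x640 float32, m along the optical axis (not along the pixel's ray), 0 where there is no reading.
- ctrl.camera_params(name): a dict with "intrinsics" (3x3 intrinsics, pixels), "rvec" (rotation vector, rad) and "tvec" (3), from world to camera coordinates, as OpenCV has them. Camera axes: x right, y down, z forward; pixel columns grow to the right and rows downward; lengths in m; the calibration is good to about 2 mm. A picture is of the moment at which its call begins. camera_params takes no time and is no camera call.
- ctrl.hand_in(): hands the job in; it is judged then, once.
Trained networks look in the newest picture that a camera, given by its name, has taken for a name from the list of things; names that differ only in an ending like _2 or _b are one class to them, and where a whole thing is asked for, a point or a joint stands for the part that bears it (a point fixed in the world has none). Each returns a list of dicts, best first, with "score" (0 to 1); they miss things now and then, are a little off and sometimes report something else, mostly with a low value. They report only what shows in the picture. A call takes as long as a camera call.
- ctrl.cut_out(camera, target): "region" (400x640 bool, what is visible of it) and "point" ([column, row] in pixels, amid what is visible of it).
- ctrl.tip_of(camera, target): "point" ([column, row] in pixels: a listed point, or the origin of a listed thing).
The state is a dict: "time_s": time; "qpos": joint angles; "joint_vel": joint speeds; "tau": joint torques, N m; "ee_pos": TCP position; "eef_rot": TCP orientation; "force": force on the tool from outside, world axes, zero at the start; "moment": the same for the moment, N m; "grip_width": finger opening in m; "grip_force": force on a finger pad.
Only numpy, scipy, OpenCV 4.12 (cv2) and the standard library are available. Lean on these libraries where they do the work, as an engineer would, in place of code of your own. Each camera call takes 0.05 s, during which the arm holds its last target. There are 200 camera calls.

TASK

Take the griddle's heat control out of its wooden cradle, holding it by its body and never lifting it by its dial, and stand it in the dock at the front of the griddle with its brass contacts toward the griddle. Then swing the cam lever a full quarter turn home so that the control is drawn tight against the griddle, and only after that turn the dial until its pointer stands at the small raised steel marker on the scale, without pushing the marker. Leave the other things on the worktop standing where they are.

Things in the scene. Friction and masses are not known exactly. Their poses are not given: they have to be found in the camera images.
- griddle: Fixed electric griddle with the control's dock at its front. Origin on the worktop under the dock's centre; +x points from dock to hot plate, z up. Dark hot plate: x +63 to +223 mm, y -60 to +140, 51 high, side handles 15 to 20 mm more. Black dock floor 6 mm thick, x -125 to +75, y +-45. Two steel cheeks at the dock's ends: inner faces y = +-35.5, 8 thick, x -22 to +22, tops at z 56 mm
- seat (a point): Foot of the contact tongue's front face, on the dock floor (griddle frame x +27, y 0, z +6 mm); the control's contact point comes here when drawn tight. The steel tongue is low (top at z 18 mm), 60 mm wide, 37 mm long toward the hot plate. The box has 71 mm in y between the cheeks, and 62 mm in x between tongue and jaw
- jaw_face (a point): Middle of the foot of the dock's sliding steel jaw, on the face toward the control (griddle frame x -35, y 0, z +6 mm when the cam is open). Low: top at z 18 mm; 50 mm wide. The cam drives it 8 mm toward +x. In the dock the control can be held only by its long faces (+-x), above jaw and tongue
- cradle: Fixed wooden cradle for the control: floor 6 mm thick, 74 x 66 mm; two walls at x = +-32.5 mm, 8 mm thick, 60 mm long in y, 54 mm high, reaching 4 mm above the control's box and 1.5 mm from its long faces; open at both ends in y. Origin under its centre. A bare strip of worktop to put the control down on lies before the sink: world x 0.38 to 0.50 m, y -0.20 to 0.28 m
- control: Loose black box, the heat control, 54 (x) x 64 (y) x 44 mm high, 0.2 to 0.4 kg, dial on top to 82 mm; origin at the centre of its underside, z up. Its +x face has the two brass contacts. Starts on the cradle's floor, axes as the cradle's. There only its ends (+-y, 64 mm apart) can be gripped, in the dock only its +-x faces: put it down on the worktop between and take it the other way
- dial: Grey dial: skirt of radius 16.5 mm, 8 mm high, with an upright bar grip 32 mm long, 12 mm thick, 52 to 82 mm above the control's underside. Origin on its axis, on the control's top, 44 mm above its underside, at the middle of the box; z up; +x runs along the bar to the pointer end (white line, small nose). Stays where left (0.03 N m)
- pointer (a point): Point in line with the dial's pointer, 22 mm from the axis, on the control's top. Low stop: +135 degrees from the control's +x (counter-clockwise from above); from there it turns clockwise through 270 degrees. Starts 0 to 29 degrees past the low stop
- marker: Small raised steel marker tab (4.5 x 5 mm, 6 mm high, much taller than the flat white scale ticks) on the control's top. This origin is on the dial's axis, on the control's top; +x points from the axis to the tab. It lies 120 to 167 degrees clockwise from the dial's low stop, so always clockwise of the pointer's start; very stiff, not to be moved
- mark (a point): The marker tab's place, 22 mm from the dial's axis; the pointer must end in line with it
- cam (a joint): Angle of the cam lever, rad: 0 open, 1.571 home at its stop. Open, the lever points along griddle -x; it turns counter-clockwise seen from above until it points along griddle -y. Starts at 0 to 0.25. Stays where it is left; friction about 0.2 N m, somewhat more as the jaw meets the control
- contact (a point): Middle of the lower edge of the control's contact face (control frame x +27, y 0, z 0)
- cam_pivot (a point): Turning axis of the cam lever, at the lever's top (43 mm over the worktop; griddle frame x -74, y 0). The lever is a black upright blade 11 mm thick, 26 mm tall (z 17 to 43 mm over the worktop), reaching from 8 mm behind the axis to 52 mm in front of it
- cam_tip (a point): Far end of the cam lever at its top, 52 mm from the axis
- honey_jar: Bystander, loose amber jar with cork lid, 55 mm across, 81 mm high, origin under its centre. Leave alone
- steel_tumbler: Bystander, loose steel tumbler upside down, 68 mm across, 74 mm high, origin under its centre. Leave alone
- tablet_tub: Bystander, loose lidded tub, 57 mm across, 80 mm high, origin under its centre. Leave alone. The honey jar, tumbler and tub change places among themselves: one stands on the strip in front of the sink, one near the cradle, one near the dock
- mug_tall: Bystander, loose tall mug, 79 x 116 mm with its handle, 112 mm high, origin under its centre. Leave alone
- vinegar: Bystander, loose bottle, 45 mm across, 181 mm high, origin under its centre. Leave alone
- spice_cumin: Bystander, loose spice jar, 41 mm across, 109 mm high, origin under its centre. Leave alone

How it is judged:
By the outcome, as a careful person would: the job done as asked, in the order asked, and still so for the second after the job is handed in, with the robot touching nothing.
It also fails if it takes over 72 s, if anything falls off the work surface, if the arm or the gripper's body presses on something with over 40 N, if the wrist force passes 120 N, or if a joint passes its speed limit or range.

## Working session

There is one attempt and no reset: what is moved stays moved. The work goes in short steps, Python scripts to look and compute and a tool call to move; the robot and the scene stay as the last step left them, time stands still between calls to the robot, and variables do not carry over. Pictures are saved under pics/ and viewed, at most 10 in all, crops included, and the job is handed in when it is done.

Besides the shell and the picture viewer there is one more tool, called after "Call:" in YAML: its name, and indented under it one key for each argument. move_arm: Moves the arm, as the interface text tells. Its arguments: {"type":"object","properties":{"targets":{"type":"array"},"grip_force":{"type":"number"}},"required":["targets"]}

```bash
mkdir -p pics; cat > h.py <<'E'
import numpy as np, cv2
from station import ctrl
from scipy.spatial.transform import Rotation as R
def cam(n):
    p=ctrl.camera_params(n); K=np.array(p["intrinsics"]); Rm=cv2.Rodrigues(np.array(p["rvec"],float))[0]; t=np.array(p["tvec"],float).ravel()
    return K,Rm,t
def ray(n,px):
    K,Rm,t=cam(n); d=Rm.T@(np.linalg.inv(K)@np.array([px[0],px[1],1.])); return -Rm.T@t,d
def at_z(n,px,z):
    c,d=ray(n,px); return c+d*(z-c[2])/d[2]
def proj(n,X):
    K,Rm,t=cam(n); q=K@(Rm@np.asarray(X,float)+t); return q[:2]/q[2]
def cloud(n,depth):
    K,Rm,t=cam(n); v,u=np.mgrid[0:depth.shape[0],0:depth.shape[1]]
    P=np.stack([(u-K[0,2])/K[0,0]*depth,(v-K[1,2])/K[1,1]*depth,depth],-1)
    return (P-t)@Rm
def shot(n,f=None,crop=None,scale=1):
    im,d=ctrl.camera(n); 
    if f:
        a=im if crop is None else im[crop[1]:crop[3],crop[0]:crop[2]]
        cv2.imwrite("pics/"+f,cv2.resize(a,None,fx=scale,fy=scale,interpolation=cv2.INTER_CUBIC)[:,:,::-1])
    return im,d
def st():
    o=ctrl.get_obs(); print({k:np.round(o[k],4).tolist() for k in ("time_s","ee_pos","eef_rot","force","grip_width","grip_force","qpos")})
def tip(n,t,z=None):
    r=ctrl.tip_of(n,t)
    for x in r[:2]: print(n,t,round(x["score"],2),np.round(x["point"],1), None if z is None else np.round(at_z(n,x["point"],z),4))
E
python3 - <<'E'
from h import *
im,d=shot("top","t0.png"); shot("side","s0.png")
for n in("top","side"):
    K,Rm,t=cam(n); print(n,K[0,0],-Rm.T@t)
    for o,z in [("griddle",0),("seat",.006),("jaw_face",.006),("cradle",0),("control",.006),("dial",.05),("pointer",.05),("mark",.05),("cam_pivot",.043),("cam_tip",.043),("honey_jar",0),("steel_tumbler",0),("tablet_tub",0),("contact",.006)]: tip(n,o,z)
st(); print(ctrl.get_obs()["eef_rot"])
E
```

```text
top 519.4923527379796 [0.29932389 0.07335693 2.0316068 ]
top griddle 0.83 [242.6 206.1] [0.5337 0.3593 0.    ]
top seat 0.68 [245.6 199.8] [0.5582 0.3478 0.006 ]
top jaw_face 0.41 [243.9 218. ] [0.4864 0.3513 0.006 ]
top cradle 0.48 [416.2 229. ] [ 0.4617 -0.3249  0.    ]
top control 0.82 [421.9 224.5] [ 0.4795 -0.3461  0.006 ]
top control 0.71 [171.5 222.9] [0.4597 0.6317 0.006 ]
top dial 0.58 [423.8 222.8] [ 0.4823 -0.3443  0.05  ]
top dial 0.38 [336.5 228.4] [ 0.4519 -0.0096  0.05  ]
top pointer 0.64 [414.4 227.5] [ 0.4633 -0.3082  0.05  ]
top cam_pivot 0.48 [240.3 223.9] [0.4599 0.359  0.043 ]
top cam_tip 0.62 [243.7 234.9] [0.4182 0.3441 0.043 ]
top honey_jar 0.78 [213.3 216. ] [0.4916 0.472  0.    ]
top steel_tumbler 0.57 [421.1 201.1] [ 0.5728 -0.344   0.    ]
top tablet_tub 0.71 [337.9 229. ] [ 0.4536 -0.0173  0.    ]
top contact 0.66 [419.  218.7] [ 0.5021 -0.3347  0.006 ]
side 491.67086290232055 [-0.13679752  1.41068283  1.24154835]
side griddle 0.88 [288.  255.6] [0.5291 0.3538 0.    ]
side griddle 0.74 [303.8 249.9] [0.4929 0.303  0.    ]
side seat 0.89 [274.1 252.9] [0.5
[... 389 characters left out ...]
 [ 0.4657 -0.32    0.05  ]
side mark 0.59 [355.1 158.6] [ 0.5385 -0.2518  0.05  ]
side cam_pivot 0.6 [302.7 253. ] [0.4672 0.3565 0.043 ]
side cam_tip 0.52 [320.8 252.5] [0.4127 0.3261 0.043 ]
side honey_jar 0.67 [279.9 278.7] [0.4988 0.4612 0.    ]
side steel_tumbler 0.62 [354.8 154.7] [ 0.581  -0.3505  0.    ]
side tablet_tub 0.67 [351.7 203.6] [ 0.4477 -0.0173  0.    ]
side contact 0.55 [369.9 160.1] [ 0.4992 -0.3323  0.006 ]
{'time_s': 1.5, 'ee_pos': [0.248, -0.4909, 0.2195], 'eef_rot': [3.1416, 0.0, 0.4679], 'force': [-0.0885, -0.1542, -1.1198], 'grip_width': 0.094, 'grip_force': 0.0, 'qpos': [-1.1696, 0.2999, 1.521, -0.0, 1.3207, -0.0666]}
[3.14158575e+00 1.71102707e-05 4.67852372e-01]
```

```bash
python3 - <<'E'
from h import *
im,d=shot("top"); np.save("td.npy",d); np.save("ti.npy",im)
im2,d2=shot("side"); np.save("sd.npy",d2); np.save("si.npy",im2)
f=lambda a,x0,y0,x1,y1,s:cv2.resize(a[y0:y1,x0:x1],None,fx=s,fy=s,interpolation=cv2.INTER_CUBIC)
A=f(im,380,190,460,250,5);B=f(im,190,150,290,250,4)[:,:,:];C=f(im2,330,125,410,185,5);D=f(im2,240,215,340,290,4)
c=np.zeros((600,800,3),np.uint8)
c[:300,:400]=A;c[300:600,:400]=f(im,200,185,280,245,5);c[:300,400:]=C;c[300:600,400:]=D
cv2.imwrite("pics/c0.png",c[:,:,::-1])
P=cloud("top",d); 
for nm,(x0,x1,y0,y1) in {"cradle":(.38,.6,-.45,-.25),"dock":(.38,.62,.24,.48)}.items():
    m=(P[...,0]>x0)&(P[...,0]<x1)&(P[...,1]>y0)&(P[...,1]<y1)&(d>0)
    q=P[m]; print(nm,len(q),np.histogram(q[:,2],np.arange(-.01,.13,.01)))
E
```

```text
cradle 3029 (array([ 608, 1266,  370,   49,   37,  137,  149,   74,   93,   30,    7,
          0,    0,    0]), array([-0.01,  0.  ,  0.01,  0.02,  0.03,  0.04,  0.05,  0.06,  0.07,
        0.08,  0.09,  0.1 ,  0.11,  0.12,  0.13]))
dock 4179 (array([1164, 1339,  381,  105,  116,  264,  111,   16,   75,   61,    2,
          0,    0,    0]), array([-0.01,  0.  ,  0.01,  0.02,  0.03,  0.04,  0.05,  0.06,  0.07,
        0.08,  0.09,  0.1 ,  0.11,  0.12,  0.13]))
```

View pics/t0.png

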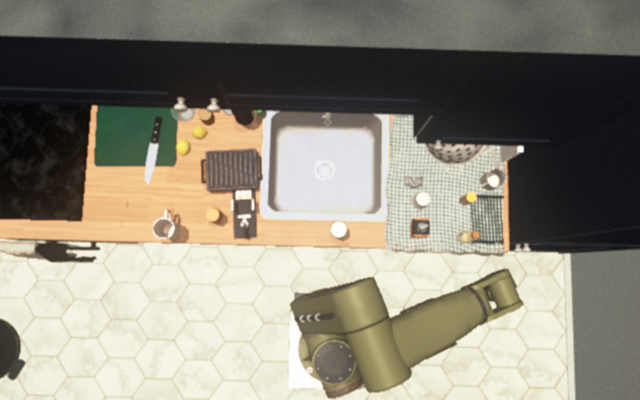

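View pics/c0.png

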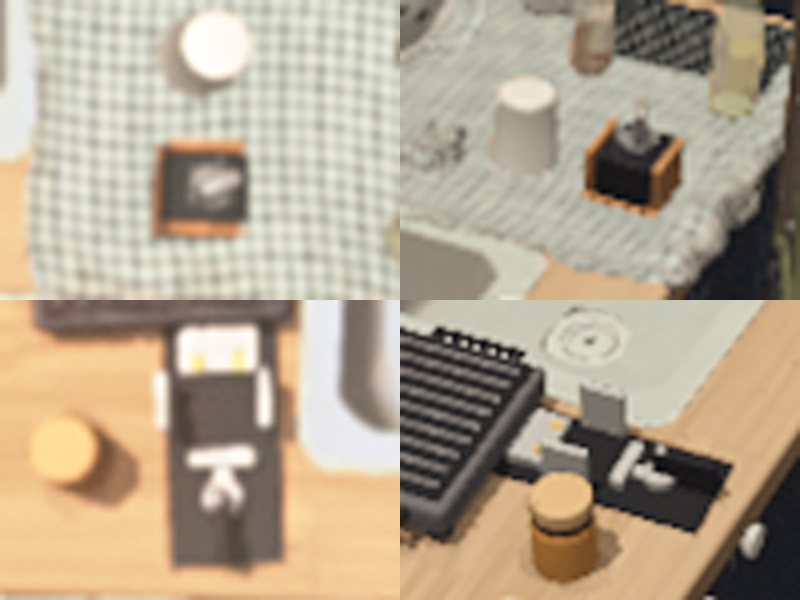

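```bash
cat > fit.py <<'E'
from h import *
from scipy.optimize import minimize
from functools import lru_cache
cam=lru_cache(cam)
import h; h.cam=cam
def box(x0,x1,y0,y1,z0,z1): return np.array([[x,y,z] for x in(x0,x1) for y in(y0,y1) for z in(z0,z1)])/1000.
GR=[(box(-125,75,-45,45,5.9,6),1),(box(27,64,-30,30,6,18),3),(box(-22,22,35.5,43.5,0,56),2),(box(-85,-30,-26,26,6,40),4),(box(-125,-74,-14,14,6,43),4),(box(-22,22,-43.5,-35.5,0,56),2)]
CR=[(box(-37,37,-33,33,0,6),1),(box(28.5,36.5,-30,30,0,54),1),(box(-27,27,-32,32,6,50),2),(box(-36.5,-28.5,-30,30,0,54),1),(box(-17,17,-17,17,50,88),3)]
def place(p,X): 
    return X@R.from_euler('z',p[2]).as_matrix().T+[p[0],p[1],p[3] if len(p)>3 else 0]
def cost(p,model,views,nl,roi,S=8):
    tot=0
    for n,im in views:
        c=np.round(proj(n,[roi[0],roi[1],0])).astype(int); w=roi[2]
        u0,v0=c-w; H=2*w
        L=np.zeros((H*S,H*S),np.uint8)
        K,Rm,t=cam(n)
        for X,l in model:
            q=(place(p,X)@Rm.T+t)@K.T; q=q[:,:2]/q[:,2:]
            hu=cv2.convexHull(((q-[u0,v0]+.5)*S).astype(np.float32))
            cv2.fillConvexPoly(L,np.round(hu*16).astype(np.int32),l,shift=4)
        A=np.stack([cv2.resize((L==k).astype(np.float32),(H,H),interpolation=cv2.INTER_AREA) for k in range(nl)],-1)
        A=cv2.GaussianBlur(A,(0,0),.6)
        ok=A[...,nl-1]<.02; 
        if len(roi)>3: ok&=roi[3](n,u0,v0,H)
        A=A[ok][:,:nl-1]; Y=im[v0:v0+H,u0:u0+H][ok].astype(float)
        r=Y-A@np.linalg.lstsq(A,Y,rcond=None)[0]; tot+=np.clip(r**2,0,2500).mean()
    return tot
def fit(p0,model,views,nl,roi):
    s=np.array([[0,0,0],[.006,0,0],[0,.006,0],[0,0,.1]]); best=None
    for dy in(-.1,0,.1):
        p=np.array(p0)+[0,0,dy]
        r=minimize(cost,p,args=(model,views,nl,roi),method="Nelder-Mead",options=dict(initial_simplex=p+s,xatol=1e-4,fatol=.01,maxiter=150))
        if best is None or r.fun<best.fun: best=r
    return best
if __name__=="__main__":
    ti,si=np.load("ti.npy"),np.load("si.npy")
    def gm(n,u0,v0,H):
        v,u=np.mgrid[v0:v0+H,u0:u0+H]
        P=np.stack([at_z(n,(a,b),0) for a,b in zip(u.ravel(),v.ravel())]).reshape(H,H,3)
        return (P[...,0]<.585)&(P[...,0]>.39)&(P[...,1]<.425)&(P[...,1]>.285)
    for vs in ([("top",ti)],[("side",si)],[("top",ti),("side",si)]):
        a=fit([.534,.355,0],GR,vs,5,(.5,.355,34,gm)); print("griddle",a.x.round(4),a.fun)
        b=fit([.468,-.338,0],CR,vs,4,(.468,-.338,16)); print("cradle",b.x.round(4),b.fun)
E
sed -i 's/^cam=lru_cache(cam)$/import h as _h; cam=lru_cache(_h.cam); _h.cam=cam/; /^import h; h.cam=cam$/d' fit.py
time timeout 500 python3 fit.py
```

```text
griddle [0.5353 0.3541 0.0909] 390.75684654723085
cradle [ 0.4661 -0.3324  0.0065] 185.88069822833572
griddle [0.5365 0.3559 0.0638] 595.5473402813545
cradle [ 0.4723 -0.3389  0.038 ] 288.2380045205602
griddle [0.5359 0.3549 0.0753] 1051.5422572664534
cradle [ 0.4669 -0.3332 -0.0273] 585.9038414969922
real	1m1.069s
user	1m0.767s
sys	0m0.179s
```

```bash
python3 - <<'E'
from h import *
for n,i,dd in(("top","ti","td"),("side","si","sd")):
    im,d=np.load(i+".npy"),np.load(dd+".npy"); P=cloud(n,d)
    reg=(abs(P[...,0]-.468)<.055)&(abs(P[...,1]+.335)<.055)&(d>0)
    hsv=cv2.cvtColor(im,cv2.COLOR_RGB2HSV); print(n,hsv[reg][:,1].mean())
    o=reg&(hsv[...,1]>120)&(hsv[...,2]>60)&(hsv[...,0]<25)
    k=reg&(im.max(-1)<60)
    for nm,m in(("orange",o),("black",k),("high",reg&(P[...,2]>.035))):
        q=P[m]; r=cv2.minAreaRect(q[:,:2].astype(np.float32)*1000); print(n,nm,m.sum(),q.min(0).round(3),q.max(0).round(3),r)
    print(proj(n,[.468,-.335,.05]))
E
```

```text
top 41.814070351758794
top orange 54 [ 0.43  -0.357  0.006] [ 0.497 -0.302  0.065] ((463.6281433105469, -329.8169250488281), (52.2341194152832, 69.72879791259766), 87.22567749023438)Traceback (most recent call last):
  File "<stdin>", line 9, in <module>
    return umr_minimum(a, axis, None, out, keepdims, initial, where)
ValueError: zero-size array to reduction operation minimum which has no identity
```

```bash
cat >> h.py <<'E'
def go(*wps):
    """wps (x,y,z,yaw); print rows from the present pose, and number of rows each"""
    o=ctrl.get_obs(); p=np.array(o["ee_pos"]); Q=R.from_euler('xyz',o["eef_rot"]); lp,lq=p,Q
    for w in wps:
        q=R.from_euler('xyz',[np.pi,0,w[3]]); s=Q.inv().apply(np.array(w[:3])-p)/.05; r=(Q.inv()*q).as_rotvec()
        n=max(np.linalg.norm(np.array(w[:3])-lp)/.05,np.degrees((lq.inv()*q).magnitude())/8.59)
        print(np.r_[s,r].round(3).tolist(),"rows",round(n,1)); lp,lq=np.array(w[:3]),q
E
python3 -c "
from h import *
st();go((.467,-.333,.2,-.01),(.467,-.333,.13,-.01))"
```

```text
{'time_s': 1.6, 'ee_pos': [0.248, -0.4909, 0.2194], 'eef_rot': [-3.1416, 0.0, 0.4678], 'force': [-0.1861, -0.3513, -0.2059], 'grip_width': 0.0941, 'grip_force': 0.0, 'qpos': [-1.1696, 0.2999, 1.521, -0.0, 1.3207, -0.0666]}
[5.333, -0.843, 0.389, -0.0, 0.0, 0.478] rows 5.4
[5.333, -0.843, 1.789, -0.0, 0.0, 0.478] rows 1.4
```

Call:
move_arm:
  targets:
    - [1, 5.333, -0.843, 0.389, 0, 0, 0.478]
    - [1, 5.333, -0.843, 0.389, 0, 0, 0.478]
    - [1, 5.333, -0.843, 0.389, 0, 0, 0.478]
    - [1, 5.333, -0.843, 0.389, 0, 0, 0.478]
    - [1, 5.333, -0.843, 0.389, 0, 0, 0.478]
    - [1, 5.333, -0.843, 0.389, 0, 0, 0.478]
    - [1, 5.333, -0.843, 0.389, 0, 0, 0.478]
    - [1, 5.333, -0.843, 0.389, 0, 0, 0.478]
    - [1, 5.333, -0.843, 1.789, 0, 0, 0.478]
    - [1, 5.333, -0.843, 1.789, 0, 0, 0.478]
    - [1, 5.333, -0.843, 1.789, 0, 0, 0.478]

```text
time_s: 2.7
ee_pos: [0.4651, -0.3331, 0.1274]
eef_rot: [-3.139, 0.004, -0.012]
force: [0.1, -1.0, -0.0]
grip_width: 0.0938
grip_force: 0.0
```

```bash
python3 - <<'E'
from h import *
im2,d2=shot("side","s1.png",(330,110,430,190),6); st()
for o,z in [("control",.006),("cradle",0),("dial",.05)]: tip("side",o,z)
E
```

```text
{'time_s': 2.75, 'ee_pos': [0.466, -0.3337, 0.1297], 'eef_rot': [-3.1406, 0.0013, -0.0116], 'force': [-0.4688, -0.515, 0.8145], 'grip_width': 0.0942, 'grip_force': 0.0, 'qpos': [-0.6853, 0.4382, 1.5504, -0.0001, 1.1546, 0.8972]}
side control 0.69 [376.6 162. ] [ 0.4666 -0.3319  0.006 ]
side cradle 0.46 [374.2 165.4] [ 0.469  -0.3103  0.    ]
side dial 0.51 [376.1 161.5] [ 0.4485 -0.2724  0.05  ]
side dial 0.38 [375.7 152.2] [ 0.4776 -0.3402  0.05  ]
```

View pics/s1.png

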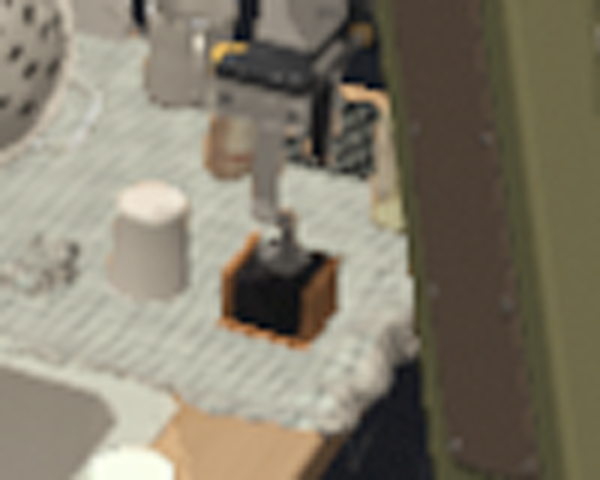

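Call:
move_arm:
  targets:
    - [1, 0, 0, 1, 0, 0, 0]
    - [1, 0, 0, 1.6, 0, 0, 0]
    - [1, 0, 0, 2.02, 0, 0, 0]
    - [1, 0, 0, 2.02, 0, 0, 0]
    - [0, 0, 0, 2.02, 0, 0, 0]
    - [0, 0, 0, 2.02, 0, 0, 0]
    - [0, 0, 0, 2.02, 0, 0, 0]
    - [0, 0, 0, 2.02, 0, 0, 0]
    - [0, 0, 0, 2.02, 0, 0, 0]
  grip_force: 25

```text
time_s: 3.8
ee_pos: [0.4675, -0.3338, 0.0302]
eef_rot: [3.14, -0.002, -0.01]
force: [-1.0, -2.8, 7.0]
grip_width: 0.0641
grip_force: 25.0
```

Call:
move_arm:
  targets:
    - [0, 0, 0, -0.4, 0, 0, 0]
    - [0, 0, 0, -1.0, 0, 0, 0]
    - [0, 0, 0, -1.8, 0, 0, 0]
    - [0, 0, 0, -2.6, 0, 0, 0]
    - [0, 0, 0, -3.0, 0, 0, 0]
    - [0, 0, 0, -3.0, 0, 0, 0]

```text
time_s: 4.4
ee_pos: [0.4677, -0.3335, 0.1818]
eef_rot: [3.139, -0.004, -0.01]
force: [-0.7, -0.5, -3.1]
grip_width: 0.0635
grip_force: 25.0
```

```bash
python3 - <<'E'
from h import *
st(); go((.44,.12,.18,0),(.44,.12,.06,0))
E
```

```text
{'time_s': 4.4, 'ee_pos': [0.4677, -0.3335, 0.1818], 'eef_rot': [3.1388, -0.0037, -0.0101], 'force': [-0.7082, -0.4913, -3.1054], 'grip_width': 0.0635, 'grip_force': 24.9899, 'qpos': [-0.6833, 0.3835, 1.499, 0.0001, 1.2545, 0.8976]}
[-0.646, -9.065, 0.008, 0.003, -0.004, -0.01] rows 9.1
[-0.655, -9.071, 2.408, 0.003, -0.004, -0.01] rows 2.4
```

Call:
move_arm:
  targets:
    - [0, -0.05, -0.6, 0, 0, 0, 0]
    - [0, -0.1, -1.4, 0, 0, 0, 0]
    - [0, -0.2, -2.3, 0, 0, 0, 0]
    - [0, -0.3, -3.2, 0, 0, 0, 0]
    - [0, -0.4, -4.1, 0, 0, 0, 0]
    - [0, -0.5, -5.0, 0, 0, 0, 0]
    - [0, -0.55, -5.9, 0, 0, 0, 0]
    - [0, -0.6, -6.8, 0, 0, 0, 0]
    - [0, -0.65, -7.7, 0, 0, 0, 0]
    - [0, -0.65, -8.5, 0, 0, 0, 0]
    - [0, -0.65, -9.06, 0, 0, 0, -0.01]
    - [0, -0.65, -9.06, 0, 0, 0, -0.01]

```text
time_s: 5.6
ee_pos: [0.4381, 0.1228, 0.1773]
eef_rot: [-3.142, 0.003, 0.003]
force: [0.3, -0.5, -3.2]
grip_width: 0.064
grip_force: 25.0
```

```bash
python3 - <<'E'
from h import *
st(); go((.44,.12,.05,0),(.44,.12,.0255,0))
E
```

```text
{'time_s': 5.6, 'ee_pos': [0.4381, 0.1228, 0.1773], 'eef_rot': [-3.1416, 0.0027, 0.0034], 'force': [0.2609, -0.4961, -3.1923], 'grip_width': 0.064, 'grip_force': 24.9903, 'qpos': [0.1924, 0.1318, 1.8287, 0.0006, 1.1838, 1.7595]}
[0.045, 0.055, 2.545, -0.0, 0.003, 0.003] rows 2.5
[0.046, 0.055, 3.035, -0.0, 0.003, 0.003] rows 0.5
```

Call:
move_arm:
  targets:
    - [0, 0, 0, 0.9, 0, 0, 0]
    - [0, 0, 0, 1.8, 0, 0, 0]
    - [0, 0, 0, 2.5, 0, 0, 0]
    - [0, 0, 0, 2.8, 0, 0, 0]
    - [0, 0, 0, 2.95, 0, 0, 0]
    - [0, 0, 0, 3.05, 0, 0, 0]
    - [0, 0, 0, 3.05, 0, 0, 0]

```text
time_s: 6.3
ee_pos: [0.4391, 0.12, 0.0263]
eef_rot: [3.142, 0.0, -0.0]
force: [0.1, 0.4, -2.5]
grip_width: 0.0641
grip_force: 25.0
```

Call:
move_arm:
  targets:
    - [0, 0, 0, 0.04, 0, 0, 0]
    - [0, 0, 0, 0.05, 0, 0, 0]
    - [0.4, 0, 0, 0.05, 0, 0, 0]
    - [0.8, 0, 0, 0.05, 0, 0, 0]
    - [1, 0, 0, 0.05, 0, 0, 0]
    - [1, 0, 0, 0.05, 0, 0, 0]
    - [1, 0, 0, -1, 0, 0, 0]
    - [1, 0, 0, -2, 0, 0, 0]
    - [1, 0, 0, -2.6, 0, 0, 0]
    - [1, 0, 0, -2.6, 0, 0, 0]

```text
time_s: 7.3
ee_pos: [0.4409, 0.1207, 0.1608]
eef_rot: [-3.14, -0.007, -0.0]
force: [-0.0, -0.1, -1.0]
grip_width: 0.094
grip_force: 0.0
```

```bash
python3 - <<'E'
from h import *
st(); im,d=shot("side"); c=proj("side",[.44,.12,.04]).astype(int); print(c)
im2,d2=shot("top"); c2=proj("top",[.44,.12,.04]).astype(int); print(c2)
np.save("si1.npy",im)
A=cv2.resize(im[c[1]-30:c[1]+30,c[0]-35:c[0]+35],(700,600),interpolation=cv2.INTER_CUBIC)
cv2.imwrite("pics/s2.png",A[:,:,::-1])
for o,z in [("control",0),("contact",0),("dial",.044),("pointer",.044),("mark",.044)]: tip("side",o,z);tip("top",o,z)
E
```

```text
{'time_s': 7.3, 'ee_pos': [0.4409, 0.1207, 0.1608], 'eef_rot': [-3.1402, -0.0075, -0.0001], 'force': [-0.0019, -0.0825, -0.9595], 'grip_width': 0.094, 'grip_force': 0.0, 'qpos': [0.187, 0.1506, 1.8488, 0.0, 1.1346, 1.7578]}
[339 216]
[302 230]
side control 0.88 [339.1 223.6] [0.4409 0.1159 0.    ]
side control 0.38 [397.2 148.8] [ 0.4247 -0.4865  0.    ]
top control 0.59 [304.2 227.5] [0.4559 0.1149 0.    ]
side contact 0.66 [338.  221.1] [0.4509 0.1046 0.    ]
side contact 0.54 [330.4 219.6] [0.4808 0.11   0.    ]
top contact 0.5 [304.1 220.7] [0.4826 0.1161 0.    ]
top contact 0.48 [217.1 216.9] [0.4884 0.457  0.    ]
side dial 0.57 [338.5 216.5] [0.4396 0.1263 0.044 ]
side pointer 0.42 [340.5 218.6] [0.4278 0.1338 0.044 ]
side pointer 0.39 [280.9 277.8] [0.4754 0.49   0.044 ]
top mark 0.58 [422.  200.5] [ 0.5693 -0.3385  0.044 ]
```

View pics/s2.png

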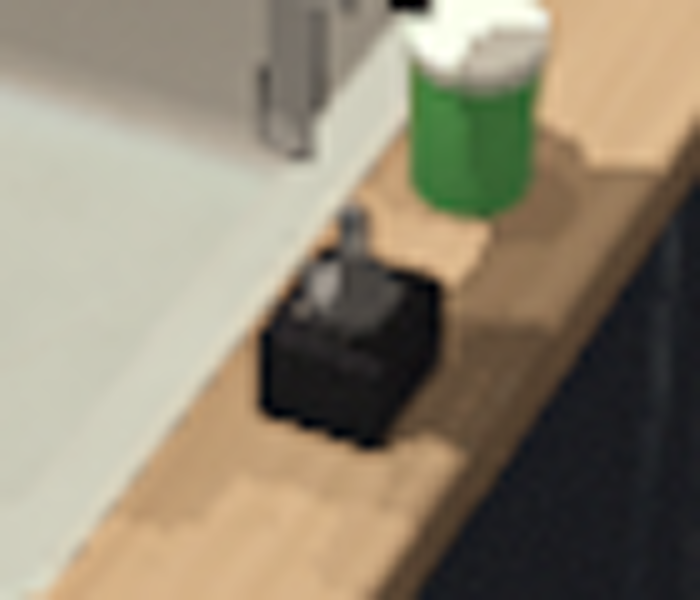

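Call:
move_arm:
  targets:
    - [0.7, 0, 0, 0, 0, 0, -1.571]
    - [0.7, 0, 0, 0, 0, 0, -1.571]
    - [0.7, 0, 0, 0, 0, 0, -1.571]
    - [0.7, 0, 0, 0, 0, 0, -1.571]
    - [0.7, 0, 0, 0, 0, 0, -1.571]
    - [0.7, 0, 0, 0, 0, 0, -1.571]
    - [0.7, 0, 0, 0, 0, 0, -1.571]
    - [0.7, 0, 0, 0, 0, 0, -1.571]
    - [0.7, 0, 0, 0, 0, 0, -1.571]
    - [0.7, 0, 0, 0, 0, 0, -1.571]
    - [0.7, 0, 0, 0, 0, 0, -1.571]
    - [0.7, 0, 0, 0, 0, 0, -1.571]

```text
time_s: 9.1
ee_pos: [0.4391, 0.1203, 0.1564]
eef_rot: [-3.142, -0.0, 1.572]
force: [-0.0, 0.4, 0.5]
grip_width: 0.0802
grip_force: 0.0
```

```bash
python3 - <<'E'
from h import *
st(); go((.44,.12,.06,np.pi/2),(.44,.12,.031,np.pi/2))
E
```

```text
{'time_s': 9.1, 'ee_pos': [0.4391, 0.1203, 0.1564], 'eef_rot': [-3.1415, -0.0, 1.5719], 'force': [-0.0443, 0.379, 0.4814], 'grip_width': 0.0802, 'grip_force': 0.0, 'qpos': [0.1869, 0.1565, 1.8532, 0.0, 1.132, 0.1858]}
[-0.006, 0.018, 1.928, -0.0, -0.0, 0.001] rows 1.9
[-0.006, 0.018, 2.508, -0.0, -0.0, 0.001] rows 0.6
```

Call:
move_arm:
  targets:
    - [0.7, 0, 0, 0.8, 0, 0, 0]
    - [0.7, 0, 0, 1.5, 0, 0, 0]
    - [0.7, 0, 0, 2.1, 0, 0, 0]
    - [0.7, 0, 0, 2.5, 0, 0, 0]
    - [0.7, 0, 0, 2.5, 0, 0, 0]
    - [-0.2, 0, 0, 2.5, 0, 0, 0]
    - [-0.2, 0, 0, 2.5, 0, 0, 0]
    - [-0.2, 0, 0, 2.5, 0, 0, 0]
    - [-0.2, 0, 0, 2.5, 0, 0, 0]
    - [-0.2, 0, 0, 2.5, 0, 0, 0]
  grip_force: 25

```text
time_s: 10.1
ee_pos: [0.4395, 0.1204, 0.0323]
eef_rot: [3.14, -0.0, 1.571]
force: [-1.9, 0.0, 7.7]
grip_width: 0.0538
grip_force: 25.0
```

Call:
move_arm:
  targets:
    - [-0.2, 0, 0, -0.4, 0, 0, 0]
    - [-0.2, 0, 0, -1.2, 0, 0, 0]
    - [-0.2, 0, 0, -2, 0, 0, 0]
    - [-0.2, 0, 0, -2, 0, 0, 0]

```text
time_s: 10.5
ee_pos: [0.4411, 0.1207, 0.1362]
eef_rot: [3.134, -0.002, 1.571]
force: [0.0, -0.4, -3.0]
grip_width: 0.0539
grip_force: 25.0
```

```bash
python3 - <<'E'
from h import *
st(); go((.532,.3546,.135,np.pi/2+.075),(.532,.3546,.1,np.pi/2+.075))
E
```

```text
{'time_s': 10.5, 'ee_pos': [0.4411, 0.1207, 0.1362], 'eef_rot': [3.1338, -0.0015, 1.5707], 'force': [0.0441, -0.3581, -2.9538], 'grip_width': 0.0539, 'grip_force': 24.9973, 'qpos': [0.1869, 0.1836, 1.874, 0.0, 1.0761, 0.187]}
[4.678, 1.817, 0.044, 0.008, -0.001, -0.075] rows 5.0
[4.677, 1.811, 0.744, 0.008, -0.001, -0.075] rows 0.7
```

Call:
move_arm:
  targets:
    - [-0.2, 0.7, 0.3, 0, 0, 0, -0.02]
    - [-0.2, 1.5, 0.6, 0, 0, 0, -0.04]
    - [-0.2, 2.4, 0.9, 0, 0, 0, -0.06]
    - [-0.2, 3.3, 1.3, 0, 0, 0, -0.075]
    - [-0.2, 4.2, 1.65, 0, 0, 0, -0.075]
    - [-0.2, 4.686, 1.85, 0, 0, 0, -0.075]
    - [-0.2, 4.686, 1.85, 0, 0, 0, -0.075]
    - [-0.2, 4.686, 1.85, 0, 0, 0, -0.075]
    - [-0.2, 4.686, 1.85, 0, 0, 0, -0.075]

```text
time_s: 11.4
ee_pos: [0.5313, 0.3536, 0.1309]
eef_rot: [-3.141, 0.001, 1.645]
force: [-0.4, -0.6, -3.8]
grip_width: 0.054
grip_force: 25.0
```

```bash
python3 - <<'E'
from h import *
st(); im,d=shot("side"); c=proj("side",[.53,.355,.06]).astype(int)
im2,d2=shot("top"); c2=proj("top",[.53,.355,.06]).astype(int); print(c,c2)
f=lambda a,c,w,h:cv2.resize(a[c[1]-h:c[1]+h,c[0]-w:c[0]+w],(w*20,h*20),interpolation=cv2.INTER_CUBIC)
o=np.zeros((600,800,3),np.uint8); o[:,:400]=cv2.resize(im[c[1]-45:c[1]+45,c[0]-30:c[0]+30],(400,600),interpolation=3);o[:,400:]=cv2.resize(im2[c2[1]-30:c2[1]+30,c2[0]-20:c2[0]+20],(400,600),interpolation=3)
cv2.imwrite("pics/d1.png",o[:,:,::-1])
for t,z in [("control",.1),("griddle",0),("seat",.006),("jaw_face",.006),("cam_pivot",.043),("cam_tip",.043)]: tip("side",t,z);tip("top",t,z)
E
```

```text
{'time_s': 11.4, 'ee_pos': [0.5313, 0.3536, 0.1309], 'eef_rot': [-3.1406, 0.0006, 1.6451], 'force': [-0.39, -0.5509, -3.8496], 'grip_width': 0.054, 'grip_force': 24.9973, 'qpos': [0.5299, 0.5737, 1.3424, -0.0001, 1.2267, 0.4556]}
[286 243] [241 205]
side control 0.59 [287.  237.1] [0.5227 0.3636 0.1   ]
top control 0.26 [419.4 228.5] [ 0.4559 -0.3173  0.1   ]
side griddle 0.66 [285.  253.2] [0.5447 0.3482 0.    ]
side griddle 0.59 [353.6 201.5] [ 0.4463 -0.0331  0.    ]
top griddle 0.65 [245.1 207.7] [0.5277 0.3492 0.    ]
side seat 0.84 [272.4 255.1] [0.5763 0.3817 0.006 ]
top seat 0.79 [247.1 201.2] [0.5528 0.3417 0.006 ]
side jaw_face 0.47 [292.5 256.9] [0.5086 0.3573 0.006 ]
side cam_pivot 0.68 [303.9 253.1] [0.4633 0.355  0.043 ]
side cam_tip 0.72 [319.9 253.6] [0.413  0.3322 0.043 ]
```

View pics/d1.png

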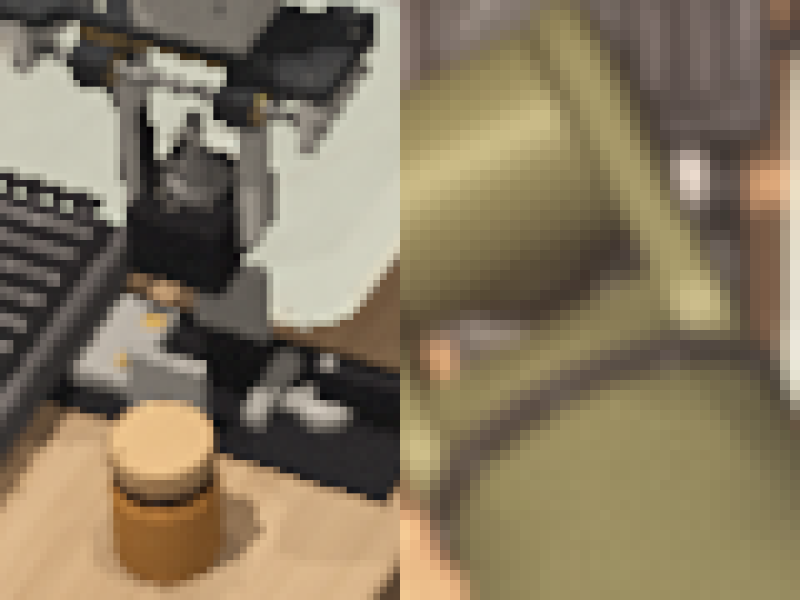

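```bash
python3 - <<'E'
from h import *
g=np.array([.5359,.3549]); c=np.array([.5313,.3536])
def pt(o,x,y,z,yaw=.075): return np.r_[o+R.from_euler('z',yaw).as_matrix()[:2,:2]@[x,y],z]
u=lambda X:((proj("side",X)-[256,198])*600/90).round(0)
for x,y in((.027,.032),(-.027,.032),(-.027,-.032)): print("box",x,y,u(pt(c,x,y,.1)),u(pt(c,x,y,.144)))
for n,x,y,z in(("cheek+ tl",.022,.0355,.056),("cheek+ tr",-.022,.0355,.056),("cheek- tl",.022,-.0355,.056),("cheek- tr",-.022,-.0355,.056),("tongue front +y top",.027,.03,.018),("jaw +y top",-.035,.025,.018),("jaw -y top",-.035,-.025,.018),("pivot",-.074,0,.043),("floorcorner",-.125,.045,.006)): print(n,u(pt(g,x,y,z)))
E
```

```text
box 0.027 0.032 [127. 269.] [122. 205.]
box -0.027 0.032 [223. 297.] [219. 233.]
box -0.027 -0.032 [276. 219.] [273. 154.]
cheek+ tl [128. 337.]
cheek+ tr [205. 361.]
cheek- tl [189. 251.]
cheek- tr [264. 273.]
tongue front +y top [129. 380.]
jaw +y top [239. 407.]
jaw -y top [280. 344.]
pivot [327. 361.]
floorcorner [383. 498.]
```

Call:
move_arm:
  targets:
    - [-0.2, 0, 0, 0.5, 0, 0, 0]
    - [-0.2, 0, 0, 0.9, 0, 0, 0]
    - [-0.2, 0, 0, 1.2, 0, 0, 0]
    - [-0.2, 0, 0, 1.4, 0, 0, 0]
    - [-0.2, 0, 0, 1.4, 0, 0, 0]
    - [-0.2, 0, 0, 1.4, 0, 0, 0]

```text
time_s: 12.7
ee_pos: [0.532, 0.3548, 0.0622]
eef_rot: [3.141, -0.0, 1.646]
force: [0.1, 0.5, -2.4]
grip_width: 0.0539
grip_force: 25.0
```

Call:
move_arm:
  targets:
    - [-0.2, 0, 0, 0.15, 0, 0, 0]
    - [-0.2, 0, 0, 0.3, 0, 0, 0]
    - [-0.2, 0, 0, 0.4, 0, 0, 0]
    - [-0.2, 0, 0, 0.47, 0, 0, 0]
    - [-0.2, 0, 0, 0.47, 0, 0, 0]
    - [-0.2, 0, 0, 0.47, 0, 0, 0]

```text
time_s: 13.3
ee_pos: [0.5315, 0.3545, 0.0383]
eef_rot: [-3.141, 0.0, 1.646]
force: [-4.0, -2.2, 3.8]
grip_width: 0.0539
grip_force: 25.0
```

Call:
move_arm:
  targets:
    - [-0.2, 0, 0, 0.02, 0, 0, 0]
    - [-0.2, 0, 0, 0.03, 0, 0, 0]
    - [-0.2, 0, 0, 0.03, 0, 0, 0]
    - [-0.2, 0, 0, 0.03, 0, 0, 0]

```text
time_s: 13.7
ee_pos: [0.5315, 0.3546, 0.0383]
eef_rot: [-3.141, -0.0, 1.646]
force: [-10.6, -6.9, 19.0]
grip_width: 0.054
grip_force: 25.0
```

```bash
python3 - <<'E'
from h import *
st(); im,d=shot("side"); c=proj("side",[.53,.355,.06]).astype(int)
o=cv2.resize(im[c[1]-30:c[1]+30,c[0]-30:c[0]+50],(800,600),interpolation=3)
cv2.imwrite("pics/d2.png",o[:,:,::-1])
E
```

```text
{'time_s': 13.7, 'ee_pos': [0.5315, 0.3546, 0.0383], 'eef_rot': [-3.1415, -0.0, 1.6458], 'force': [-10.5549, -6.908, 19.026], 'grip_width': 0.054, 'grip_force': 25.0011, 'qpos': [0.5309, 0.6838, 1.3996, 0.0001, 1.0583, 0.4559]}
```

View pics/d2.png

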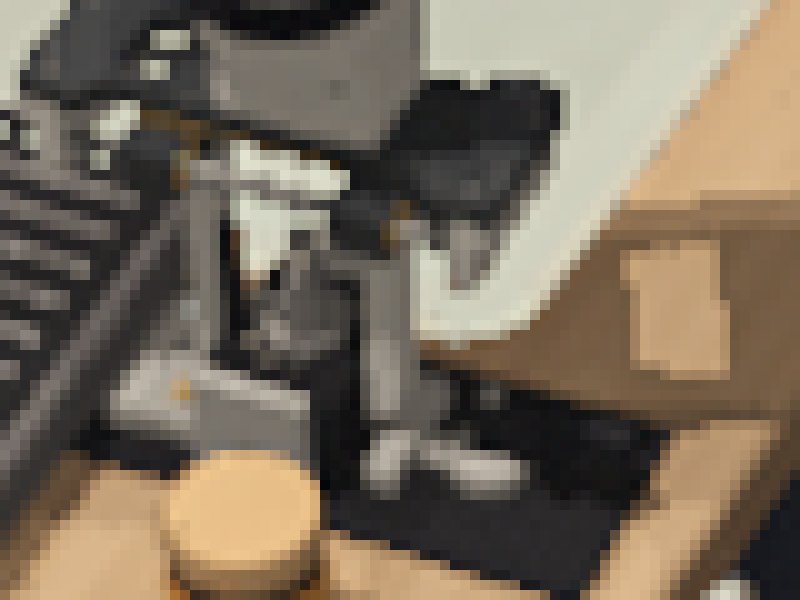

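Call:
move_arm:
  targets:
    - [-0.2, 0, 0, -0.03, 0, 0, 0]
    - [0.5, 0, 0, -0.03, 0, 0, 0]
    - [0.5, 0, 0, -0.03, 0, 0, 0]
    - [0.5, 0, 0, -0.03, 0, 0, 0]
    - [0.5, 0, 0, -0.6, 0, 0, 0]
    - [0.5, 0, 0, -1.4, 0, 0, 0]
    - [0.5, 0, 0, -2.2, 0, 0, 0]
    - [0.5, 0, 0, -2.6, 0, 0, 0]
    - [0.5, 0, 0, -2.6, 0, 0, 0]

```text
time_s: 14.65
ee_pos: [0.5327, 0.3552, 0.1699]
eef_rot: [3.137, -0.003, 1.646]
force: [0.7, -0.5, -1.0]
grip_width: 0.0703
grip_force: 0.0
```

```bash
python3 - <<'E'
from h import *
st(); im,d=shot("side")
for t,z in [("control",.006),("cam_pivot",.043),("cam_tip",.043),("pointer",.05),("mark",.05),("dial",.05)]: tip("side",t,z)
g=np.array([.5359,.3549]);M=R.from_euler('z',.075).as_matrix()[:2,:2]
piv=g+M@[-.074,0]; print("pivot",piv)
c=proj("side",[.53,.355,.06]).astype(int)
o=cv2.resize(im[c[1]-30:c[1]+30,c[0]-30:c[0]+50],(800,600),interpolation=3)
# predicted lever for angles
S=600/60
for a,col in((0,(0,255,0)),(.25,(0,0,255))):
    th=np.pi+.075+a; q=[proj("side",np.r_[piv+r*np.array([np.cos(th),np.sin(th)]),.043]) for r in(0,.052)]
    q=[tuple(((x-(c-30)+.5)*S).astype(int).tolist()) for x in q]; cv2.line(o,q[0],q[1],col[::-1],1)
cv2.imwrite("pics/d3.png",o[:,:,::-1])
E
```

```text
{'time_s': 14.65, 'ee_pos': [0.5327, 0.3552, 0.1699], 'eef_rot': [3.1365, -0.0025, 1.6458], 'force': [0.7182, -0.5217, -1.0085], 'grip_width': 0.0703, 'grip_force': 0.0, 'qpos': [0.5309, 0.5382, 1.303, 0.0, 1.2947, 0.4559]}
side control 0.52 [288.7 253.9] [0.5279 0.3504 0.006 ]
side control 0.35 [352.1 156.1] [ 0.5838 -0.3258  0.006 ]
side cam_pivot 0.47 [303.7 254.7] [0.4602 0.3622 0.043 ]
side cam_tip 0.73 [317.4 253.8] [0.4203 0.337  0.043 ]
side pointer 0.39 [287.8 250.5] [0.5153 0.3752 0.05  ]
side mark 0.56 [285.9 254.1] [0.5123 0.3933 0.05  ]
side dial 0.67 [284.4 253.6] [0.5181 0.3936 0.05  ]
side dial 0.5 [284.2 244.8] [0.5406 0.3563 0.05  ]
pivot [0.46210803 0.3493552 ]
```

View pics/d3.png

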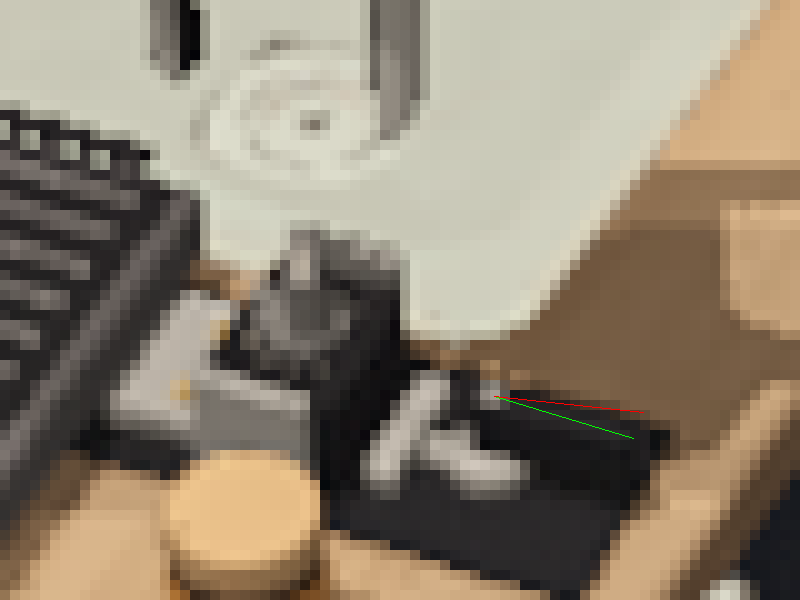

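```bash
python3 - <<'E'
from h import *
ti=np.load("ti.npy"); si,_=ctrl.camera("side")
g=np.array([.5359,.3549]);M=R.from_euler('z',.075).as_matrix()[:2,:2]; piv=g+M@[-.074,0]
out=[]
for n,im in(("top",ti),("side",si)):
    c=proj(n,np.r_[piv+[-.02,0],.043]).astype(int); w=14; S=400/(2*w)
    a=im[c[1]-w:c[1]+w,c[0]-w:c[0]+w].astype(float)
    o=cv2.resize((np.clip(a/90,0,1)**.6*255).astype(np.uint8),(400,400),interpolation=cv2.INTER_NEAREST)
    for an,col in((.0,(0,255,0)),(.2,(255,0,0))):
        th=np.pi+.075+an; q=[tuple(((proj(n,np.r_[piv+r*np.array([np.cos(th),np.sin(th)]),.043])-(c-w)+.5)*S).astype(int).tolist()) for r in(0,.052)]
        cv2.line(o,q[0],q[1],col,1)
    out.append(o)
cv2.imwrite("pics/l1.png",np.hstack(out)[:,:,::-1])
E
```

```text
(no output)
```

View pics/l1.png

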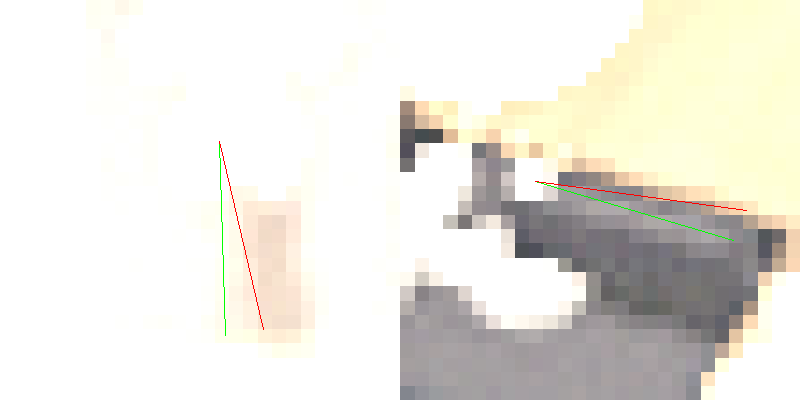

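```bash
cat >> h.py <<'E'
G=np.array([.5359,.3549]);GY=.075;PIV=G+R.from_euler('z',GY).as_matrix()[:2,:2]@[-.074,0]
def pusher(a,z,r=.04,d=.018):
    f=np.pi+GY+a; u=np.array([np.cos(f),np.sin(f)]); t=np.array([-u[1],u[0]])
    return (*(PIV+r*u-d*t),z,GY+a)
E
python3 - <<'E'
from h import *
st(); go(pusher(-.12,.17),pusher(-.12,.06))
E
```

```text
{'time_s': 15.05, 'ee_pos': [0.5314, 0.3545, 0.1656], 'eef_rot': [-3.1404, 0.0006, 1.6458], 'force': [-0.3223, 0.4337, -0.5201], 'grip_width': 0.0704, 'grip_force': 0.0, 'qpos': [0.5309, 0.5426, 1.3065, 0.0, 1.2938, 0.4559]}
[0.455, -2.141, -0.086, -0.0, 0.001, 1.691] rows 11.3
[0.457, -2.139, 2.114, -0.0, 0.001, 1.691] rows 2.2
```

Call:
move_arm:
  targets:
    - [-1, 0.455, -2.14, -0.09, 0, 0, 1.691]
    - [-1, 0.455, -2.14, -0.09, 0, 0, 1.691]
    - [-1, 0.455, -2.14, -0.09, 0, 0, 1.691]
    - [-1, 0.455, -2.14, -0.09, 0, 0, 1.691]
    - [-1, 0.455, -2.14, -0.09, 0, 0, 1.691]
    - [-1, 0.455, -2.14, -0.09, 0, 0, 1.691]
    - [-1, 0.455, -2.14, -0.09, 0, 0, 1.691]
    - [-1, 0.455, -2.14, -0.09, 0, 0, 1.691]
    - [-1, 0.455, -2.14, -0.09, 0, 0, 1.691]
    - [-1, 0.455, -2.14, -0.09, 0, 0, 1.691]
    - [-1, 0.455, -2.14, -0.09, 0, 0, 1.691]
    - [-1, 0.455, -2.14, -0.09, 0, 0, 1.691]

```text
time_s: 16.25
ee_pos: [0.4231, 0.3692, 0.1706]
eef_rot: [3.141, 0.0, -0.051]
force: [1.9, -0.1, -0.1]
grip_width: 0.0006
grip_force: 0.0
```

```bash
python3 - <<'E'
from h import *
st(); go(pusher(-.12,.06),pusher(-.12,.04))
E
```

```text
{'time_s': 16.25, 'ee_pos': [0.4231, 0.3692, 0.1706], 'eef_rot': [3.1412, 0.0004, -0.0508], 'force': [1.924, -0.1202, -0.0867], 'grip_width': 0.0006, 'grip_force': 0.0, 'qpos': [0.6522, 0.3692, 1.546, 0.0, 1.227, 2.2738]}
[-0.002, 0.0, 2.212, 0.0, 0.0, -0.006] rows 2.2
[-0.002, 0.0, 2.612, 0.0, 0.0, -0.006] rows 0.4
```

Call:
move_arm:
  targets:
    - [-1, 0, 0, 0.8, 0, 0, 0]
    - [-1, 0, 0, 1.6, 0, 0, 0]
    - [-1, 0, 0, 2.2, 0, 0, 0]
    - [-1, 0, 0, 2.6, 0, 0, 0]
    - [-1, 0, 0, 2.6, 0, 0, 0]
    - [-1, 0, 0, 2.6, 0, 0, 0]

```text
time_s: 16.85
ee_pos: [0.4234, 0.3694, 0.0414]
eef_rot: [-3.142, -0.0, -0.045]
force: [-0.1, -1.1, 0.4]
grip_width: 0.001
grip_force: 0.0
```

```bash
python3 - <<'E'
from h import *
st(); go(*[pusher(a,.04) for a in np.arange(0,1.15,.1)])
E
```

```text
{'time_s': 16.85, 'ee_pos': [0.4234, 0.3694, 0.0414], 'eef_rot': [-3.1416, -0.0, -0.0452], 'force': [-0.0668, -1.0629, 0.387], 'grip_width': 0.001, 'grip_force': 0.0, 'qpos': [0.6522, 0.534, 1.642, 0.0, 0.9655, 2.2682]}
[-0.045, 0.103, 0.029, -0.0, -0.0, -0.12] rows 0.8
[-0.067, 0.188, 0.029, -0.0, -0.0, -0.22] rows 0.7
[-0.081, 0.275, 0.029, -0.0, -0.0, -0.32] rows 0.7
[-0.085, 0.362, 0.029, -0.0, -0.0, -0.42] rows 0.7
[-0.081, 0.45, 0.029, -0.0, -0.0, -0.52] rows 0.7
[-0.068, 0.537, 0.029, -0.0, -0.0, -0.62] rows 0.7
[-0.047, 0.622, 0.029, -0.0, -0.0, -0.72] rows 0.7
[-0.017, 0.704, 0.029, -0.0, -0.0, -0.82] rows 0.7
[0.021, 0.783, 0.029, -0.0, -0.0, -0.92] rows 0.7
[0.067, 0.858, 0.029, -0.0, -0.0, -1.02] rows 0.7
[0.12, 0.928, 0.029, -0.0, -0.0, -1.12] rows 0.7
[0.179, 0.992, 0.029, -0.0, -0.0, -1.22] rows 0.7
```

Call:
move_arm:
  targets:
    - [-1, -0.045, 0.103, 0, 0, 0, -0.12]
    - [-1, -0.067, 0.188, 0, 0, 0, -0.22]
    - [-1, -0.081, 0.275, 0, 0, 0, -0.32]
    - [-1, -0.085, 0.362, 0, 0, 0, -0.42]
    - [-1, -0.081, 0.45, 0, 0, 0, -0.52]
    - [-1, -0.068, 0.537, 0, 0, 0, -0.62]
    - [-1, -0.047, 0.622, 0, 0, 0, -0.72]
    - [-1, -0.017, 0.704, 0, 0, 0, -0.82]
    - [-1, 0.021, 0.783, 0, 0, 0, -0.92]
    - [-1, 0.067, 0.858, 0, 0, 0, -1.02]

```text
time_s: 17.85
ee_pos: [0.4245, 0.3265, 0.0426]
eef_rot: [-3.141, -0.001, 0.979]
force: [-6.2, 0.5, 1.9]
grip_width: 0.0005
grip_force: 2.7
```

```bash
python3 - <<'E'
from h import *
st(); go(*[pusher(a,.04) for a in (1,1.1,1.2,1.3,1.4,1.48,1.54,1.57,1.6,1.63)])
E
```

```text
{'time_s': 17.85, 'ee_pos': [0.4245, 0.3265, 0.0426], 'eef_rot': [-3.1412, -0.0009, 0.979], 'force': [-6.176, 0.534, 1.8561], 'grip_width': 0.0005, 'grip_force': 2.6608, 'qpos': [0.587, 0.4839, 1.7194, 0.0009, 0.9377, 1.1783]}
[-0.032, 0.089, 0.051, -0.0, -0.001, -0.096] rows 0.6
[-0.056, 0.173, 0.051, -0.0, -0.001, -0.196] rows 0.7
[-0.071, 0.259, 0.051, -0.0, -0.001, -0.296] rows 0.7
[-0.078, 0.347, 0.051, -0.0, -0.001, -0.396] rows 0.7
[-0.076, 0.434, 0.051, -0.0, -0.001, -0.496] rows 0.7
[-0.068, 0.504, 0.051, -0.0, -0.001, -0.576] rows 0.5
[-0.059, 0.556, 0.051, -0.0, -0.001, -0.636] rows 0.4
[-0.053, 0.581, 0.051, -0.0, -0.001, -0.666] rows 0.2
[-0.046, 0.607, 0.051, -0.0, -0.001, -0.696] rows 0.2
[-0.038, 0.632, 0.051, -0.0, -0.001, -0.726] rows 0.2
```

Call:
move_arm:
  targets:
    - [-1, -0.032, 0.089, 0, 0, 0, -0.096]
    - [-1, -0.056, 0.173, 0, 0, 0, -0.196]
    - [-1, -0.071, 0.259, 0, 0, 0, -0.296]
    - [-1, -0.078, 0.347, 0, 0, 0, -0.396]
    - [-1, -0.077, 0.39, 0, 0, 0, -0.446]
    - [-1, -0.076, 0.434, 0, 0, 0, -0.496]
    - [-1, -0.074, 0.47, 0, 0, 0, -0.536]
    - [-1, -0.068, 0.504, 0, 0, 0, -0.576]
    - [-1, -0.068, 0.504, 0, 0, 0, -0.576]

```text
time_s: 18.75
ee_pos: [0.4435, 0.3097, 0.0425]
eef_rot: [3.141, -0.001, 1.552]
force: [-5.5, 1.8, 1.3]
grip_width: 0.0003
grip_force: 2.7
```

```bash
python3 - <<'E'
from h import *
st(); go(*[pusher(a,.0425) for a in (1.51,1.54,1.57,1.6,1.63,1.66)])
E
```

```text
{'time_s': 18.75, 'ee_pos': [0.4435, 0.3097, 0.0425], 'eef_rot': [3.1413, -0.0009, 1.5524], 'force': [-5.5381, 1.7867, 1.2973], 'grip_width': 0.0003, 'grip_force': 2.6959, 'qpos': [0.5415, 0.4937, 1.7038, 0.0008, 0.9433, 0.5595]}
[-0.011, 0.024, 0.0, 0.0, -0.001, -0.033] rows 0.2
[-0.021, 0.048, 0.0, 0.0, -0.001, -0.063] rows 0.2
[-0.03, 0.073, 0.0, 0.0, -0.001, -0.093] rows 0.2
[-0.038, 0.098, 0.0, 0.0, -0.001, -0.123] rows 0.2
[-0.045, 0.123, 0.0, 0.0, -0.001, -0.153] rows 0.2
[-0.052, 0.149, 0.0, 0.0, -0.001, -0.183] rows 0.2
```

Call:
move_arm:
  targets:
    - [-1, -0.011, 0.024, 0, 0, 0, -0.033]
    - [-1, -0.021, 0.048, 0, 0, 0, -0.063]
    - [-1, -0.03, 0.073, 0, 0, 0, -0.093]
    - [-1, -0.03, 0.073, 0, 0, 0, -0.093]

```text
time_s: 19.15
ee_pos: [0.4466, 0.3082, 0.0425]
eef_rot: [-3.141, -0.001, 1.645]
force: [-10.2, 2.1, 4.2]
grip_width: 0.0006
grip_force: 4.9
```

Call:
move_arm:
  targets:
    - [-1, 0, 0.01, 0, 0, 0, 0]
    - [-1, 0, 0.02, 0, 0, 0, 0]
    - [-1, 0, 0.02, 0, 0, 0, 0]

```text
time_s: 19.45
ee_pos: [0.4468, 0.3082, 0.0424]
eef_rot: [-3.139, -0.0, 1.644]
force: [-15.1, 0.4, 7.1]
grip_width: 0.0001
grip_force: 7.8
```

Call:
move_arm:
  targets:
    - [-1, 0, 0.02, 0, 0, 0, 0]
    - [-1, 0, 0.04, 0, 0, 0, 0]
    - [-1, 0, 0.04, 0, 0, 0, 0]

```text
time_s: 19.75
ee_pos: [0.4472, 0.3082, 0.0423]
eef_rot: [-3.135, 0.001, 1.644]
force: [-27.8, -1.1, 14.8]
grip_width: 0.0009
grip_force: 14.2
```

Call:
move_arm:
  targets:
    - [-1, 0, -0.06, 0, 0, 0, 0]
    - [-1, 0, -0.25, 0, 0, 0, 0]
    - [-1, 0, -0.25, -0.8, 0, 0, 0]
    - [-1, 0, -0.25, -1.6, 0, 0, 0]
    - [-1, 0, -0.25, -2.4, 0, 0, 0]
    - [-1, 0, -1.2, -3, 0, 0, 0]
    - [-1, 0, -2, -3, 0, 0, 0]
    - [-1, 0, -2, -3, 0, 0, 0]

```text
time_s: 20.55
ee_pos: [0.3473, 0.3005, 0.193]
eef_rot: [3.139, -0.002, 1.645]
force: [0.0, 0.5, -0.7]
grip_width: 0.0005
grip_force: 0.0
```

```bash
python3 - <<'E'
from h import *
st()
V=[]
for n in("side","top"):
    im,d=shot(n); np.save(n+"2.npy",im)
    for t,z in [("control",.006),("contact",.006),("seat",.006),("cam_pivot",.043),("cam_tip",.043),("pointer",.05),("mark",.05),("marker",.05),("dial",.05)]: tip(n,t,z)
    c=proj(n,[.50,.355,.05]).astype(int); w,h=(36,54) if n=="side" else (24,36)
    V.append(cv2.resize(im[c[1]-h:c[1]+h,c[0]-w:c[0]+w],(400,600),interpolation=3)); print(n,c,w,h)
cv2.imwrite("pics/e1.png",np.hstack(V)[:,:,::-1])
E
```

```text
{'time_s': 20.55, 'ee_pos': [0.3473, 0.3005, 0.193], 'eef_rot': [3.139, -0.0018, 1.6455], 'force': [0.0286, 0.5034, -0.7375], 'grip_width': 0.0005, 'grip_force': 0.0, 'qpos': [0.6334, 0.1205, 1.8023, 0.0002, 1.2156, 0.5586]}
side control 0.5 [287.1 254. ] [0.5327 0.3534 0.006 ]
side contact 0.51 [279.5 249.8] [0.5676 0.3473 0.006 ]
side seat 0.71 [273.1 252. ] [0.5822 0.3673 0.006 ]
side cam_pivot 0.49 [301.5 253. ] [0.4709 0.3584 0.043 ]
side cam_tip 0.56 [310.1 237.8] [0.4804 0.2771 0.043 ]
side pointer 0.56 [284.3 248.6] [0.5307 0.3726 0.05  ]
side mark 0.66 [376.5 163.9] [ 0.4401 -0.2561  0.05  ]
side dial 0.58 [283.8 246.9] [0.5365 0.3661 0.05  ]
side [294 248] 36 54
top control 0.5 [246.  206.7] [0.531 0.345 0.006]
top contact 0.77 [239.3 198. ] [0.5647 0.3727 0.006 ]
top seat 0.69 [244.  199.7] [0.5584 0.354  0.006 ]
top cam_pivot 0.59 [241.  226.9] [0.4485 0.3558 0.043 ]
top cam_tip 0.61 [257.1 221.2] [0.472  0.2952 0.043 ]
top cam_tip 0.55 [244.8 199.9] [0.553  0.3458 0.043 ]
top pointer 0.71 [216.6 216.7] [0.4845 0.4495 0.05  ]
top pointer 0.58 [236.8 204.7] [0.5327 0.3746 0.05  ]
top marker 0.53 [243.5 214.1] [0.4972 0.3474 0.05  ]
top dial 0.49 [242.7 204.8] [0.533  0.3521 0.05  ]
top [241 213] 24 36
```

View pics/e1.png

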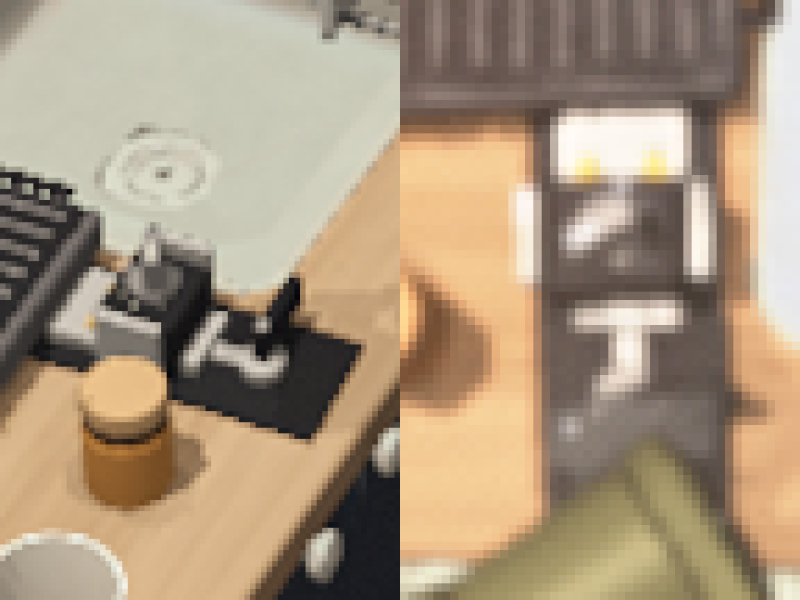

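```bash
python3 - <<'E'
from h import *
from scipy.ndimage import map_coordinates as mc
im=dict(side=np.load("side2.npy"),top=np.load("top2.npy"))
si1=np.load("si1.npy")
M=R.from_euler('z',GY).as_matrix()[:2,:2]
C=G+M@[0,0]
print("dial center proj",proj("top",np.r_[C,.05]),proj("side",np.r_[C,.05]))
def prof(I,n,c,yaw,z0):
    out=[]
    for a in range(-50,31,5):
        th=np.radians(a)+yaw; q=proj(n,np.r_[c+.022*np.array([np.cos(th),np.sin(th)]),z0+.004])
        v=mc(I.mean(-1),[[q[1]],[q[0]]],order=1)[0]; out.append((a,int(v),q.round(1).tolist()))
    return out
for nm,r in(("top",prof(im["top"],"top",C,GY,.05)),("side",prof(im["side"],"side",C,GY,.05)),("strip",prof(si1,"side",np.array([.44,.12]),0,.044))):
    print(nm,[(a,v) for a,v,_ in r],r[0][2],r[-1][2])
def big(I,n,X,w=9):
    c=np.round(proj(n,X)).astype(int); 
    a=I[c[1]-w:c[1]+w+1,c[0]-w:c[0]+w+1].astype(float); a=255*np.clip(a/a.max()*1.0,0,1)**.7
    o=cv2.resize(a.astype(np.uint8),(399,399),interpolation=cv2.INTER_NEAREST); return o,c-w,399/(2*w+1)
outs=[]
for I,n,c,yaw,z in((im["top"],"top",C,GY,.05),(im["side"],"side",C,GY,.05),):
    o,o0,S=big(I,n,np.r_[c,z])
    for a in(-32,15,125):
        th=np.radians(a)+yaw;q=((proj(n,np.r_[c+.022*np.array([np.cos(th),np.sin(th)]),z+.004])-o0+.5)*S).astype(int)
        cv2.circle(o,tuple(q.tolist()),5,(0,255,0) if a<100 else (255,0,0),1)
    outs.append(o)
o1,o0,S=big(si1,"side",[.44,.12,.044],8)
for a in(-32,15,125):
    th=np.radians(a);q=((proj("side",[.44+.022*np.cos(th),.12+.022*np.sin(th),.048])-o0+.5)*S).astype(int); cv2.circle(o1,tuple(q.tolist()),5,(0,255,0) if a<100 else (255,0,0),1)
g=np.hstack(outs); cv2.imwrite("pics/m1.png",cv2.resize(np.hstack([g,cv2.resize(o1,(399,399))])[:,:,::-1],(798,266),interpolation=cv2.INTER_NEAREST))
E
```

```text
dial center proj [241.99176407 204.0233729 ] [285.57599002 244.96733353]
top [(-50, 102), (-45, 103), (-40, 106), (-35, 111), (-30, 138), (-25, 164), (-20, 182), (-15, 196), (-10, 194), (-5, 185), (0, 173), (5, 160), (10, 149), (15, 139), (20, 131), (25, 121), (30, 114)] [246.1, 200.0] [238.8, 199.1]
side [(-50, 185), (-45, 145), (-40, 111), (-35, 83), (-30, 66), (-25, 101), (-20, 127), (-15, 139), (-10, 143), (-5, 136), (0, 117), (5, 94), (10, 80), (15, 79), (20, 78), (25, 72), (30, 66)] [284.0, 240.0] [279.2, 244.7]
strip [(-50, 69), (-45, 58), (-40, 57), (-35, 61), (-30, 73), (-25, 90), (-20, 96), (-15, 103), (-10, 103), (-5, 95), (0, 89), (5, 89), (10, 83), (15, 73), (20, 64), (25, 55), (30, 47)] [337.7, 211.0] [333.3, 214.9]
```

View pics/m1.png

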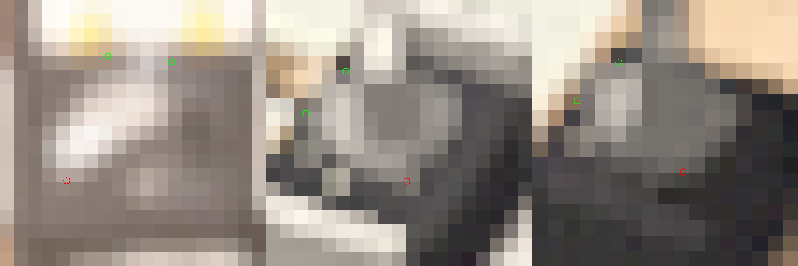

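```bash
python3 - <<'E'
from h import *
st(); go((.536,.355,.16,2.13),(.536,.355,.076,2.13))
E
```

```text
{'time_s': 21.55, 'ee_pos': [0.3504, 0.3006, 0.191], 'eef_rot': [3.1416, -0.0, 1.6438], 'force': [-0.3909, -0.088, 0.1133], 'grip_width': 0.0005, 'grip_force': 0.0, 'qpos': [0.6297, 0.13, 1.7964, -0.0, 1.2151, 0.5567]}
[0.814, 3.78, 0.621, 0.0, 0.0, -0.486] rows 3.9
[0.814, 3.78, 2.301, 0.0, 0.0, -0.486] rows 1.7
```

Call:
move_arm:
  targets:
    - [-0.1, 0.2, 0.9, 0.1, 0, 0, -0.12]
    - [-0.1, 0.4, 1.8, 0.2, 0, 0, -0.24]
    - [-0.1, 0.6, 2.7, 0.3, 0, 0, -0.36]
    - [-0.1, 0.75, 3.5, 0.5, 0, 0, -0.486]
    - [-0.1, 0.814, 3.78, 0.62, 0, 0, -0.486]
    - [-0.1, 0.814, 3.78, 0.62, 0, 0, -0.486]
    - [-0.1, 0.814, 3.78, 0.62, 0, 0, -0.486]
    - [-0.1, 0.814, 3.78, 1.2, 0, 0, -0.486]
    - [-0.1, 0.814, 3.78, 1.8, 0, 0, -0.486]
    - [-0.1, 0.814, 3.78, 2.3, 0, 0, -0.486]
    - [-0.1, 0.814, 3.78, 2.3, 0, 0, -0.486]

```text
time_s: 22.65
ee_pos: [0.5339, 0.3543, 0.0738]
eef_rot: [-3.137, -0.0, 2.13]
force: [0.2, 0.4, -0.3]
grip_width: 0.042
grip_force: 0.0
```

Call:
move_arm:
  targets:
    - [-0.9, 0, 0, 0, 0, 0, 0]
    - [-0.9, 0, 0, 0, 0, 0, 0]
    - [-0.9, 0, 0, 0, 0, 0, 0]
    - [-0.9, 0, 0, 0, 0, 0, 0]
  grip_force: 6

```text
time_s: 23.05
ee_pos: [0.5361, 0.3551, 0.0771]
eef_rot: [3.141, 0.0, 2.13]
force: [-11.0, -8.8, 10.3]
grip_width: 0.0136
grip_force: 6.5
```

Call:
move_arm:
  targets:
    - [-0.9, 0, -0.02, 0, 0, 0, 0]
    - [-0.9, 0, -0.04, 0, 0, 0, 0]
    - [-0.9, 0, -0.04, 0, 0, 0, 0]

```text
time_s: 23.35
ee_pos: [0.535, 0.3544, 0.077]
eef_rot: [3.139, 0.0, 2.13]
force: [4.7, 1.1, 3.9]
grip_width: 0.0122
grip_force: 6.0
```

Call:
move_arm:
  targets:
    - [-0.9, 0, 0.01, 0, 0, 0, 0.136]
    - [-0.9, 0, 0.01, 0, 0, 0, 0.272]
    - [-0.9, 0, 0.01, 0, 0, 0, 0.408]
    - [-0.9, 0, 0.01, 0, 0, 0, 0.544]
    - [-0.9, 0, 0.01, 0, 0, 0, 0.68]
    - [-0.9, 0, 0.01, 0, 0, 0, 0.68]

```text
time_s: 23.95
ee_pos: [0.5346, 0.3543, 0.0769]
eef_rot: [-3.142, -0.0, 1.445]
force: [-3.6, -1.5, 8.8]
grip_width: 0.0122
grip_force: 6.0
```

Call:
move_arm:
  targets:
    - [-0.9, 0, 0, 0, 0, 0, 0.136]
    - [-0.9, 0, 0, 0, 0, 0, 0.272]
    - [-0.9, 0, 0, 0, 0, 0, 0.408]
    - [-0.9, 0, 0, 0, 0, 0, 0.544]
    - [-0.9, 0, 0, 0, 0, 0, 0.68]
    - [-0.9, 0, 0, 0, 0, 0, 0.68]

```text
time_s: 24.55
ee_pos: [0.5342, 0.3546, 0.0768]
eef_rot: [-3.141, 0.0, 0.765]
force: [-5.9, 0.4, 8.8]
grip_width: 0.0119
grip_force: 6.0
```

Call:
move_arm:
  targets:
    - [-0.3, 0, 0, 0, 0, 0, 0]
    - [-0.3, 0, 0, 0, 0, 0, 0]
    - [-0.3, 0, 0, -0.8, 0, 0, 0]
    - [-0.3, 0, 0, -1.6, 0, 0, 0]
    - [-0.3, -0.8, -0.7, -2.3, 0, 0, 0]
    - [-0.3, -1.6, -1.4, -2.3, 0, 0, 0]
    - [-0.3, -2.4, -2.1, -2.3, 0, 0, 0]
    - [-0.3, -3.2, -2.2, -2.3, 0, 0, 0]
    - [-0.3, -3.2, -2.2, -2.3, 0, 0, 0]

```text
time_s: 25.45
ee_pos: [0.3393, 0.3201, 0.1906]
eef_rot: [-3.141, 0.002, 0.772]
force: [0.7, 0.2, -1.0]
grip_width: 0.0329
grip_force: 0.0
```

```bash
python3 - <<'E'
from h import *
st()
for n in("side","top"):
    im,d=shot(n); np.save(n+"3.npy",im)
    for t,z in [("pointer",.05),("mark",.05),("marker",.05),("dial",.05)]: tip(n,t,z)
    c=np.round(proj(n,np.r_[G,.05])).astype(int); w=7
    print(n,c); print(im[c[1]-w:c[1]+w+1,c[0]-w:c[0]+w+1].mean(-1).astype(int))
    o=np.load(n+"2.npy"); print("before"); print(o[c[1]-w:c[1]+w+1,c[0]-w:c[0]+w+1].mean(-1).astype(int))
E
```

```text
{'time_s': 25.45, 'ee_pos': [0.3393, 0.3201, 0.1906], 'eef_rot': [-3.1414, 0.002, 0.7718], 'force': [0.7194, 0.1533, -0.9608], 'grip_width': 0.0329, 'grip_force': 0.0, 'qpos': [0.6778, 0.1423, 1.7834, 0.0, 1.2179, 1.4768]}
side pointer 0.5 [281.5 245.1] [0.5482 0.3619 0.05  ]
side dial 0.62 [282.1 243.8] [0.5497 0.3553 0.05  ]
side dial 0.17 [285.3 252.3] [0.5185 0.3867 0.05  ]
side [286 245]
[[206 202 191 185 164 171 157 146 135 130 120 136 173 178 186]
 [175 172 124 137 130 125 115  97  79  73  79  99 112 114 131]
 [145 158  85  82  75  77  77  78  79  78  77  81  97 110 114]
 [175 166  83  79  79  80  81  78  78  78  70  53  59  80  90]
 [149 136  86  79  79  79  78  77  76  76  70  50  34  36  45]
 [ 72  81  86  77  78  77  73  73  71  72  67  45  24  36  47]
 [ 59  85 100  75  72  85 100 103 121 135 123  74  28  41  45]
 [ 52  95 118 125 132 136 142 143 156 163 132  68  38  47  40]
 [ 75 100  97 133 156 166 163 159 151 133  90  33  43  43  33]
 [ 68  76  48  86 120 136 132 126 106  70  51  37  45  38  23]
 [ 40  38 101 124  57  66  62  78  85  40  44  46  42  30  20]
 [ 33  32  
[... 2622 characters left out ...]
0  83]
 [ 84  92  95 116 153 178 196 207 203 166 123 111 100  92  82]
 [ 83  93 103 147 193 205 215 221 216 179 122  96  89  93  83]
 [ 81 104 139 189 223 226 222 216 199 163 110  78  77  87  83]
 [ 89 125 188 231 242 230 204 174 148 119  95  75  72  82  81]
 [ 90 145 211 237 233 199 153 118 102  98  95  82  76  79  78]
 [ 87 133 188 202 176 134 106 101 112 111 102  89  80  83  81]
 [ 87 111 141 139 113  96 100 120 141 129 111 101  95  91  86]
 [ 87  99 105 102  93  92 102 126 147 128 109 106 103  94  86]
 [ 89  96  94  93  91  92  90 103 113 105 101  99  96  93  85]
 [ 89  94  92  93  90  88  88  84  85  87  85  85  84  84  78]
 [ 82  85  83  82  81  81  77  78  79  76  74  74  75  75  70]]
```

```bash
python3 - <<'E'
from h import *
im=np.load("top3.npy").astype(float); y=(im[...,0]+im[...,1])/2-im[...,2]
M=R.from_euler('z',GY).as_matrix()[:2,:2]
P=lambda x,yy,z,g=G:proj("top",np.r_[g+M@[x,yy],z])
print("yellow");print(y[194:202,232:254].astype(int))
print("bright");print(im.mean(-1)[196:214,228:262:1].astype(int))
print("seat mid",P(.032,0,.018),P(.06,0,.018),"cheek+ ctr",P(0,.0395,.056),"cheek- ctr",P(0,-.0395,.056),"ctr",P(0,0,.05))
for a in(-20,-15,-10,-5,0): t=np.radians(a); print(a,P(.022*np.cos(t),.022*np.sin(t),.054))
E
```

```text
yellow
[[ 60  30  13  20   9   7   9  12  11   8   8   8   8  10  14  18  15  10
   10  22  14  11]
 [ 62  30  14  19   9   9  18  28  24  11   8   8   8  12  34  56  39  13
   11  22  14  10]
 [ 62  30  14  20  12  12  46  76  56  14   7   8   8  14  54  89  68  19
   15  20  14  11]
 [ 64  30  14  18  20  26  71 107  77  33  15  11  14  30  73 106  83  37
   23  18  14  12]
 [ 55  29  15  16  22  36  68  86  64  34  19  16  19  29  56  76  65  34
   20  18  18  14]
 [ 33  22  15  14  16  21  29  30  26  18  13   9  11  14  18  22  22  15
   12  17  20  18]
 [ 13  18  16  13  14  12  10  11  15  19  18  14  12  11  10  12   9  12
   12  18  20  19]
 [  8  20  17  13  14  11  10   8  15  19  21  21  19  15  10  12  12  12
   12  18  19  19]]
bright
[[200 200 199 191 150 105  97 174 245 249 235 222 225 242 247 246 246 244
  231 217 224 244 243 175 102  91  94 131 185 200 200 207 225 232]
 [200 201 201 190 149 102  95 159 233 240 224 204 206 224 235 238 236 230
  215 204 212 230 221 159 113  98  91 123 180 196 197 206 225 232]
 [199 200 202 197 163 110  88 125 178 194 180 160 156 165 1
[... 1829 characters left out ...]
76  78  78  76  74
   72  74  77  72  61  63  71  78  75  89 114 125 135 183 225 234]
 [193 194 194 193 177 130  83  70  68  68  73  75  75  80  97 103 105 101
  105 111 116 107  84  63  58  61  70  91 119 128 141 184 224 235]
 [191 192 193 193 182 134  88  76  69  79 106 118 120 142 170 185 186 177
  169 183 192 178 133  81  66  64  72 100 135 153 164 191 219 232]]
seat mid [242.86272122 196.8990604 ] [242.64125388 189.81219296] cheek+ ctr [231.42195618 204.32062896] cheek- ctr [252.1230388  203.34270378] ctr [241.99176407 204.0233729 ]
-20 [243.65012962 198.45510408]
-15 [243.16697371 198.32851531]
-10 [242.6738088  198.24423957]
-5 [242.17437287 198.20291486]
0 [241.67245124 198.20485499]
```

```bash
python3 - <<'E'
from h import *
st(); go((.5347,.3546,.16,.765),(.5347,.3546,.0765,.765))
E
```

```text
{'time_s': 25.95, 'ee_pos': [0.3437, 0.3219, 0.1907], 'eef_rot': [-3.1415, 0.0006, 0.7694], 'force': [0.7772, -0.0292, -0.9965], 'grip_width': 0.0326, 'grip_force': 0.0, 'qpos': [0.6748, 0.1513, 1.7729, 0.0, 1.218, 1.4763]}
[3.2, 2.187, 0.612, -0.0, 0.001, 0.004] rows 3.9
[3.201, 2.187, 2.282, -0.0, 0.001, 0.004] rows 1.7
```

Call:
move_arm:
  targets:
    - [-0.3, 0.8, 0.55, 0.1, 0, 0, 0]
    - [-0.3, 1.6, 1.1, 0.3, 0, 0, 0]
    - [-0.3, 2.4, 1.65, 0.5, 0, 0, 0]
    - [-0.3, 3.2, 2.187, 0.61, 0, 0, 0]
    - [-0.3, 3.2, 2.187, 0.61, 0, 0, 0]
    - [-0.3, 3.2, 2.187, 0.61, 0, 0, 0]
    - [-0.3, 3.2, 2.187, 1.2, 0, 0, 0]
    - [-0.3, 3.2, 2.187, 1.8, 0, 0, 0]
    - [-0.3, 3.2, 2.187, 2.27, 0, 0, 0]
    - [-0.3, 3.2, 2.187, 2.27, 0, 0, 0]

```text
time_s: 26.95
ee_pos: [0.5321, 0.3541, 0.0754]
eef_rot: [-3.14, 0.004, 0.771]
force: [0.4, -0.3, 0.6]
grip_width: 0.033
grip_force: 0.0
```

Call:
move_arm:
  targets:
    - [-0.9, 0, 0, 0, 0, 0, 0]
    - [-0.9, 0, 0, 0, 0, 0, 0]
    - [-0.9, 0, 0, 0, 0, 0, 0]
    - [-0.9, 0, 0, 0, 0, 0, 0]
  grip_force: 8

```text
time_s: 27.35
ee_pos: [0.5347, 0.3551, 0.0792]
eef_rot: [3.141, -0.002, 0.77]
force: [-2.1, 0.4, 6.6]
grip_width: 0.012
grip_force: 8.0
```

Call:
move_arm:
  targets:
    - [-0.9, 0, 0, 0, 0, 0, 0.13]
    - [-0.9, 0, 0, 0, 0, 0, 0.26]
    - [-0.9, 0, 0, 0, 0, 0, 0.39]
    - [-0.9, 0, 0, 0, 0, 0, 0.52]
    - [-0.9, 0, 0, 0, 0, 0, 0.65]
    - [-0.9, 0, 0, 0, 0, 0, 0.78]
    - [-0.9, 0, 0, 0, 0, 0, 0.86]
    - [-0.9, 0, 0, 0, 0, 0, 0.915]
    - [-0.9, 0, 0, 0, 0, 0, 0.915]
    - [-0.9, 0, 0, 0, 0, 0, 0.915]

```text
time_s: 28.35
ee_pos: [0.5347, 0.3551, 0.0792]
eef_rot: [-3.14, -0.002, -0.145]
force: [-3.1, 0.4, 6.6]
grip_width: 0.012
grip_force: 8.0
```

Release, retreat and check.

Call:
move_arm:
  targets:
    - [-0.4, 0, 0, 0, 0, 0, 0]
    - [-0.4, 0, 0, 0, 0, 0, 0]
    - [-0.4, 0, 0, -0.8, 0, 0, 0]
    - [-0.4, 0, 0, -1.6, 0, 0, 0]
    - [-0.4, -0.9, 0, -2.3, 0, 0, 0]
    - [-0.4, -1.8, 0, -2.3, 0, 0, 0]
    - [-0.4, -2.7, 0.3, -2.3, 0, 0, 0]
    - [-0.4, -3.6, 0.6, -2.3, 0, 0, 0]
    - [-0.4, -3.8, 0.7, -2.3, 0, 0, 0]
    - [-0.4, -3.8, 0.7, -2.3, 0, 0, 0]

```text
time_s: 29.35
ee_pos: [0.3405, 0.3476, 0.1932]
eef_rot: [-3.141, -0.001, -0.144]
force: [-0.2, 0.5, 0.4]
grip_width: 0.0279
grip_force: 0.0
```

```bash
python3 - <<'E'
from h import *
st()
for n in("top","side"):
    im,d=shot(n); np.save(n+"4.npy",im)
    for t,z in [("pointer",.05),("mark",.05),("cam_tip",.043),("contact",.006),("seat",.006),("honey_jar",0),("steel_tumbler",0),("tablet_tub",0)]: tip(n,t,z)
    if n=="top": print(im.mean(-1)[196:214,228:256].astype(int))
    else: print(im.mean(-1)[236:256,276:296].astype(int))
# predicted top-view bar lines: centre top z .088 ends
for a in(-.145,):
    for r in(-.016,0,.016): print(r,proj("top",[G[0]+r*np.cos(a),G[1]+r*np.sin(a),.088]),proj("side",[G[0]+r*np.cos(a),G[1]+r*np.sin(a),.088]))
E
```

```text
{'time_s': 29.35, 'ee_pos': [0.3405, 0.3476, 0.1932], 'eef_rot': [-3.1407, -0.0008, -0.144], 'force': [-0.1741, 0.4726, 0.3619], 'grip_width': 0.0279, 'grip_force': 0.0, 'qpos': [0.7205, 0.1824, 1.7302, -0.0001, 1.2278, 2.4353]}
top pointer 0.6 [241.2 198.2] [0.5583 0.3589 0.05  ]
top mark 0.41 [243.1 216. ] [0.4899 0.3486 0.05  ]
top cam_tip 0.38 [258.2 221.2] [0.4721 0.291  0.043 ]
top contact 0.74 [217.3 216.4] [0.4899 0.4552 0.006 ]
top contact 0.66 [243.7 198.2] [0.5644 0.3555 0.006 ]
top seat 0.7 [243.9 200.3] [0.5561 0.3543 0.006 ]
top seat 0.7 [418.9 229.2] [ 0.4607 -0.3343  0.006 ]
top honey_jar 0.47 [244.5 197.5] [0.568  0.3533 0.    ]
top steel_tumbler 0.65 [420.6 199.5] [ 0.5791 -0.342   0.    ]
top tablet_tub 0.56 [335.8 228.7] [ 0.4545 -0.009   0.    ]
top tablet_tub 0.34 [217.1 215.5] [0.4939 0.4573 0.    ]
[[200 200 201 191 151 102  96 173 245 249 235 222 226 241 246 246 246 244
  231 217 223 244 243 177 102  91  95 131]
 [200 200 200 192 150 104  94 160 230 241 223 207 203 223 235 238 235 229
  215 205 212 228 221 156 111  99  91 124]
 [199 200 201 197 162 110  88 12
[... 3519 characters left out ...]
8  33]
 [206 192 188 179 121  55  37  34  40  40  44  45  46  46  37  24  19  17
   20  71]
 [169 177 197 209 196 181 167 137 104  39  36  42  46  42  30  18  18  17
   46 132]
 [107 115 142 167 177 184 195 198 189 185 165  48  44  34  23  17  18  31
   78 162]
 [112 112 112 110 111 130 155 172 178 193 170  42  34  25  20  18  20  68
  138 190]
 [113 114 115 114 112 111 110 108 119 133 110  37  21  18  20  15  46 131
  188 196]
 [114 114 115 114 113 114 114 114 114 107  85  45  19  18  18  31  77 161
  207 187]]
-0.016 [239.8038354  206.94946975] [288.75846387 238.78598074]
0 [240.60837233 202.788192  ] [285.09695951 236.94863827]
0.016 [241.41127144 198.63538551] [281.46655518 235.1269018 ]
```

```bash
python3 -c "
from h import *
print(ctrl.hand_in())"
```

```text
the job is handed in; nothing more can be done
None
```

I handed the job in at about 29 s. The control stands in the dock, contacts toward the griddle. I pushed the cam lever until it hit its stop, then turned the dial to the marker, which I read at about −13° from the control's +x; the pointer should be within about 3° of it. I did not touch the bystanders, and the hand-in gave no verdict.

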